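# Find the rocking board of the shard box and push it open

### The arm

A 6-joint arm with a two-finger parallel gripper is mounted at the origin on the work surface. World frame = base frame: x ahead of the robot, y to its left, z up, the work surface at z = 0. Lengths are in m, angles in rad, forces in N, time in s.
With the tool pointing down it reaches from about 0.35 to 0.975 m from the base axis. Payload 4.9 kg.
Tool frame: the origin (TCP) lies at the very end of the fingers, on their centre line; the grasp point (between the pads) lies 19 mm behind it; z points along the fingers, y is the line along which they close (so a half turn about z gives the same grasp; the last joint's range is limited). The gripper opens to 85 mm and grips with 20 to 120 N. Pads are 22 mm wide; open, the fingers measure 114 mm over their backs; the gripper's body (76 mm by 85 mm) begins 54 mm behind the grasp point. The pads swing forward as they close: fully open they stand 13 mm farther back than shut.
Start: joints at [1.042, 0.053, 1.613, -0, 1.476, -0.119], TCP at [0.249, 0.573, 0.231] pointing down, gripper open.
Joint ranges: [-3.01, 3.01], [-1.01, 2.22], [0.06, 2.58], [-1.02, 4.17], [0.09, 2.62], [-3.14, 3.14]. Speed limits (rad/s): [2.57, 2.57, 3.14, 3.14, 3.14, 3.14].

### API

Orientations are given as a unit quaternion [w, x, y, z].
In Python, from plant import manip gives the robot as it stands.
- The arm moves only by the tool play_rows, never from a script. Its argument "series" is a list that holds one entry, the list of rows, each a list of 7 numbers: the shift along the world's x, y, z in m, then the turn, a rotation vector about the world's x, y, z in degrees, then the opening, from 0 (shut) to 1 (fully open). In form: [[[dx, dy, dz, rx, ry, rz, grip], ...]]. A call has 1 to 10 rows; each row shifts and turns the commanded pose from where the row before left it; what a row does not reach is not made up. A row lasts 1/10 s, in which the tool goes at most 50 mm and 8.59 degrees, less where a joint would pass 70% of its speed; a pose out of reach is approached as far as the arm can. A call with a gripper value outside its range is refused whole. The fingers move at their own pace and stop on an object; the grip force is fixed at half the most. Time passes only in rows, so rows that do not move let the fingers close. It gives the time, the measured TCP pose, the force, the opening and the grip force at its end, in the units of the state.
- manip.state(): the state, without advancing time (a new reading comes with each control period).
- manip.grab_frame(name): name is "side" or "top" or "wrist"; returns a dict with "frame" (384x512x3 uint8, blue, green, red), "mtx" (3x3 intrinsics, pixels), "R" (3x3) and "t" (3): a world point X has camera coordinates R X + t. Camera axes: x right, y down, z forward; pixel columns grow to the right and rows downward; lengths in m; the calibration is good to about 2 mm. A picture is of the moment at which its call begins. There is no depth.
- manip.job_done(): hands the job in; it is judged then, once.
The state is a dict: "time": time; "joint_pos": joint angles; "joint_vel": joint speeds; "joint_efforts": joint torques, N m; "tool_pos": TCP position; "tool_rot": TCP orientation; "contact_force": force on the tool from outside, world axes, zero at the start; "ft_torque": the same for the moment, N m; "gripper_width": opening from 0.0 (shut) to 1.0 (fully open); "grasp_force": force on a finger pad.
Only numpy, scipy, OpenCV 4.12 (cv2) and the standard library are available. Lean on these libraries where they do the work, as an engineer would, in place of code of your own. Each camera call takes 0.05 s, during which the arm holds its last target. There are 200 camera calls.

### The job

One of the four boards in the top of the wooden shard box is a hatch on a pin across its middle, the others are fixed: press on the boards with the fingertips, well off their middles, until you find the one that rocks, then push its end nearest the robot down until it stands open as far as it goes, and leave it open. Press gently, without forcing the fixed boards, and leave the crockery and the jar where they stand.

Things in the scene. Friction and masses are not known exactly. Their poses are not given: they have to be found in the camera images.
- chest: Wooden shard box fixed on the table, 434 mm wide (y), 262 mm deep (x), 120 mm tall, four boards flush in its top, a 24 mm rim on the robot's side, a 92 mm ledge on the far side; hollow, 102 mm free below the boards. Origin on the table below the centre of the row of boards (near face at x = -97 mm); x away from the robot, y left along the row, z up; turned up to 0.3 rad.
- board_1 (a point): Centre of the top face of board 1 of 4 as it lies flush, counted from the left (+y) end; a fixed point of the box, 120 mm above the table, axes as the box's. Each board is bare pale wood, 140 mm long (x), 86 mm wide (y), 10 mm thick; pitch 104 mm, with 14 mm frame strips and 2 mm gaps between.
- board_2 (a point): Centre of the top face of board 2 of 4 as it lies flush, counted from the left (+y) end; a fixed point of the box, 120 mm above the table, axes as the box's. Same size and look as board 1.
- board_3 (a point): Centre of the top face of board 3 of 4 as it lies flush, counted from the left (+y) end; a fixed point of the box, 120 mm above the table, axes as the box's. Same size and look as board 1.
- board_4 (a point): Centre of the top face of board 4 of 4 as it lies flush, counted from the left (+y) end; a fixed point of the box, 120 mm above the table, axes as the box's. Same size and look as board 1.
- hatch (a joint): Tilt (rad) of the one board that rocks, any of the four, on a pin along y across its middle, 5 mm below its top. 0 = flush, as at the start; positive = end nearer the robot down, far end up; from -0.10 to a stop at 0.85. Stiff: it takes 0.10 N m (2 to 3 N at 45 mm from the middle) and stays where left. The other three, on felt strips, never tilt; they sink only 1 mm per 8 N, 4 mm at most.
- teacup: White porcelain cup, 72 mm across, 60 mm tall, standing on the box's far ledge; origin at the centre of its foot, z up.
- bowl: White rice bowl, 112 mm across, 55 mm tall, on the table to the left of the box; origin at the centre of its foot, z up.
- jar: Glass jar with a grey cap, 64 mm across, 100 mm tall, on the table to the right of the box; origin at the centre of its underside, z up.

How it is judged:
On the way:
1. the hatch board has been pushed open (value of joint hatch above 0.7 rad), for 0.1 s.
At the end, for the whole second after the job is handed in: The hatch board is left at rest tipped open by at least 0.7 rad (its stop is at 0.85 rad), the end nearer the robot down; cup, bowl and jar are within 20 mm of where they stood (value of joint hatch above 0.7 rad and velocity of joint hatch between -0.05 and 0.05 rad/s and distance of each of teacup, bowl, jar from where it was at the start of the episode below 0.02 m); the robot touches nothing.
It fails at once if pressed or forced anything with more than 60 N (contact force between any of the fingers, the arm and anything else above 60 N).
It fails at once if the teacup was lifted, pushed or tipped (distance of teacup from where it was at the start of the episode above 0.02 m or angle between teacup's own z axis and vertical above 0.25 rad).
It fails at once if the bowl was lifted, pushed or tipped (distance of bowl from where it was at the start of the episode above 0.02 m or angle between bowl's own z axis and vertical above 0.25 rad).
It fails at once if the jar was lifted, pushed or tipped (distance of jar from where it was at the start of the episode above 0.02 m or angle between jar's own z axis and vertical above 0.25 rad).
It also fails if it takes over 45 s, if anything falls off the work surface, if the arm or the gripper's body presses on something with over 40 N, if the wrist force passes 120 N, or if a joint passes its speed limit or range.

## Working session

There is one attempt and no reset: what is moved stays moved. The work goes in short steps, Python scripts to look and compute and a tool call to move; the robot and the scene stay as the last step left them, time stands still between calls to the robot, and variables do not carry over. Pictures are saved under pics/ and viewed, at most 10 in all, crops included, and the job is handed in when it is done.

Besides the shell and the picture viewer there is one more tool, called after "Emit:" by a JSON object that holds its "op" and its "data", one argument or row to a line. play_rows: Moves the arm, as the interface text tells. Its arguments: {"type":"object","properties":{"series":{"type":"array"}},"required":["series"]}

```bash
mkdir -p pics
cat > h.py <<'E'
import numpy as np, cv2
from plant import manip
def ray(c,uv,z):
    d=c["R"].T@np.linalg.inv(c["mtx"])@np.array([uv[0],uv[1],1.]); o=-c["R"].T@c["t"]
    return o+d*(z-o[2])/d[2]
def proj(c,X):
    p=c["mtx"]@(c["R"]@np.array(X,float)+c["t"]); return p[:2]/p[2]
E
python3 - <<'E'
from h import *
import pickle
f={n:manip.grab_frame(n) for n in("top","side")}
pickle.dump(f,open("f.pkl","wb"))
for n in f: cv2.imwrite(f"pics/{n}0.png",f[n]["frame"]); print(n,-f[n]["R"].T@f[n]["t"])
s=manip.state();print(s["tool_pos"],s["tool_rot"],s["time"],s["contact_force"])
E
```

```text
top [0.53557939 0.0264719  1.19387086]
side [ 0.53830846 -0.53878689  0.77842918]
[0.24872151 0.57276924 0.23016479] [-3.01087157e-04  2.03463657e-01  9.79082055e-01 -8.83187906e-04] 0.1 [-0.22827488 -0.14395297 -0.66766967]
```

View pics/top0.png

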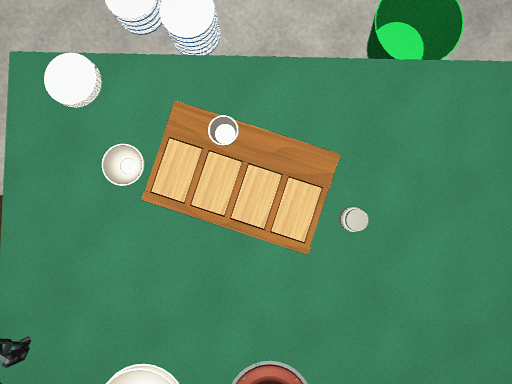

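View pics/side0.png

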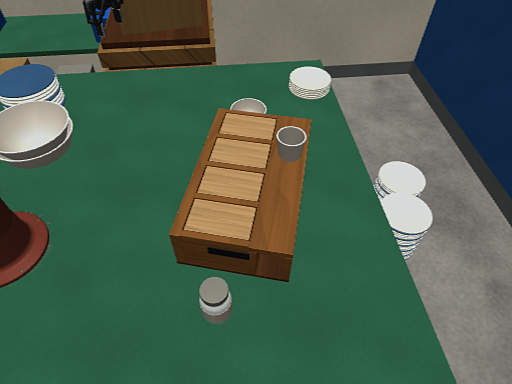

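The top view shows four pale boards at about (177,170), (216,183), (256,196) and (297,209). The cup is at (223,130), the bowl at (123,165) and the jar at (354,219). The side view agrees.

Run:
```python
from h import *
import pickle
f=pickle.load(open("f.pkl","rb"))
for n in f:
    c=f[n]; h=cv2.cvtColor(c["frame"],cv2.COLOR_BGR2HSV)
    m=cv2.inRange(h,(10,50,190),(28,160,255))
    m=cv2.morphologyEx(m,cv2.MORPH_OPEN,np.ones((3,3)))
    P=[]
    for k in cv2.findContours(m,0,2)[0]:
        if cv2.contourArea(k)<600: continue
        q=np.array([ray(c,p,.12)[:2] for p in k[:,0]],np.float32)
        r=cv2.minAreaRect((q*1000).astype(np.float32)); P.append(r)
    P.sort(key=lambda r:-r[0][1])
    for r in P: print(n,np.round(r[0]),np.round(r[1]),round(r[2],1))
    if len(P)==4:
        d=np.array(P[0][0])-P[3][0]; print("pitch",np.linalg.norm(d)/3,"yaw",np.arctan2(-d[0],d[1]))
c=f["top"]
for nm,u,z in(("cup",(223,130),.18),("bowl",(123,165),.055),("jar",(354,219),.1)): print(nm,ray(c,u,z))
```

```text
top [617. 246.] [ 85. 139.] 73.2
top [587. 146.] [ 85. 139.] 73.1
top [557.  47.] [ 85. 139.] 72.9
top [527. -53.] [ 85. 139.] 73.3
pitch 104.00213615477249 yaw -0.29549035301596527
cup [0.70861596 0.12628209 0.18      ]
bowl [0.63189378 0.39944054 0.055     ]
jar [ 0.50512307 -0.19942859  0.1       ]
```

Emit:
{"op": "play_rows", "data": {
  "series": [
    [[0.036,-0.035,0,0,0,3.25,0],[0.036,-0.035,0,0,0,3.25,0],[0.036,-0.035,0,0,0,0,0],[0.036,-0.035,0,0,0,0,0],[0.036,-0.035,0,0,0,0,0],[0.036,-0.035,0,0,0,0,0],[0.036,-0.035,-0.01,0,0,0,0],[0.036,-0.035,-0.02,0,0,0,0],[0.036,-0.034,-0.02,0,0,0,0],[0,0,-0.02,0,0,0,0]]
  ]
}}

```text
time: 1.1
tool_pos: [0.5696, 0.2615, 0.1634]
tool_rot: [0.001, 0.151, 0.989, -0.001]
contact_force: [-0.6, 0.4, -0.2]
gripper_width: -0.003
grasp_force: 0.0
```

Emit:
{"op": "play_rows", "data": {
  "series": [
    [[0.001,0,-0.015,0,0,0,0],[0,0,-0.015,0,0,0,0],[0,0,-0.006,0,0,0,0],[0,0,-0.002,0,0,0,0],[0,0,-0.002,0,0,0,0],[0,0,-0.001,0,0,0,0],[0,0,0,0,0,0,0]]
  ]
}}

```text
time: 1.8
tool_pos: [0.5675, 0.2661, 0.1241]
tool_rot: [0.001, 0.147, 0.989, 0.0]
contact_force: [-1.0, 0.1, -1.1]
gripper_width: -0.003
grasp_force: 0.0
```

Emit:
{"op": "play_rows", "data": {
  "series": [
    [[0.006,-0.007,-0.002,0,0,0,0],[0,0,-0.002,0,0,0,0],[0,0,0,0,0,0,0]]
  ]
}}

```text
time: 2.1
tool_pos: [0.5739, 0.2583, 0.1195]
tool_rot: [0.0, 0.148, 0.989, 0.0]
contact_force: [-0.6, -0.6, 0.7]
gripper_width: -0.001
grasp_force: 0.3
```

Emit:
{"op": "play_rows", "data": {
  "series": [
    [[0,0,-0.001,0,0,0,0],[0,0,-0.001,0,0,0,0],[0,0,0,0,0,0,0]]
  ]
}}

```text
time: 2.4
tool_pos: [0.5735, 0.2586, 0.1176]
tool_rot: [0.0, 0.148, 0.989, -0.0]
contact_force: [-0.5, -1.8, 2.5]
gripper_width: 0.002
grasp_force: 1.2
```

Emit:
{"op": "play_rows", "data": {
  "series": [
    [[0,0,-0.001,0,0,0,0],[0,0,-0.001,0,0,0,0],[0,0,0,0,0,0,0]]
  ]
}}

```text
time: 2.7
tool_pos: [0.5733, 0.2588, 0.1152]
tool_rot: [0.0, 0.148, 0.989, 0.0]
contact_force: [1.2, -2.0, 2.4]
gripper_width: -0.002
grasp_force: 1.1
```

The force stays near 2.4 N after 4 mm of travel, so board 1 is the hatch. I'll keep pushing it down.

Emit:
{"op": "play_rows", "data": {
  "series": [
    [[0,0,-0.004,0,0,0,0],[0,0,-0.004,0,0,0,0],[0,0,-0.004,0,0,0,0],[0,0,-0.004,0,0,0,0],[0,0,-0.004,0,0,0,0],[0,0,0,0,0,0,0]]
  ]
}}

```text
time: 3.3
tool_pos: [0.5723, 0.2588, 0.0939]
tool_rot: [-0.001, 0.148, 0.989, -0.0]
contact_force: [-0.6, 0.4, 1.0]
gripper_width: -0.0
grasp_force: 0.2
```

Emit:
{"op": "play_rows", "data": {
  "series": [
    [[0.001,0,-0.003,0,0,0,0],[0,0,-0.003,0,0,0,0],[0,0,-0.003,0,0,0,0],[0,0,-0.002,0,0,0,0],[0,0,0,0,0,0,0]]
  ]
}}

```text
time: 3.8
tool_pos: [0.5739, 0.2587, 0.0836]
tool_rot: [-0.0, 0.148, 0.989, -0.0]
contact_force: [-0.5, 0.9, 0.0]
gripper_width: 0.001
grasp_force: 0.1
```

Run:
```python
from h import *
c=manip.grab_frame("side"); cv2.imwrite("pics/s1.png",cv2.resize(c["frame"][60:240,140:360],None,fx=3,fy=3))
print(manip.state()["contact_force"])
```

```text
[ 0.60832588  0.63180071 -0.65337302]
```

View pics/s1.png

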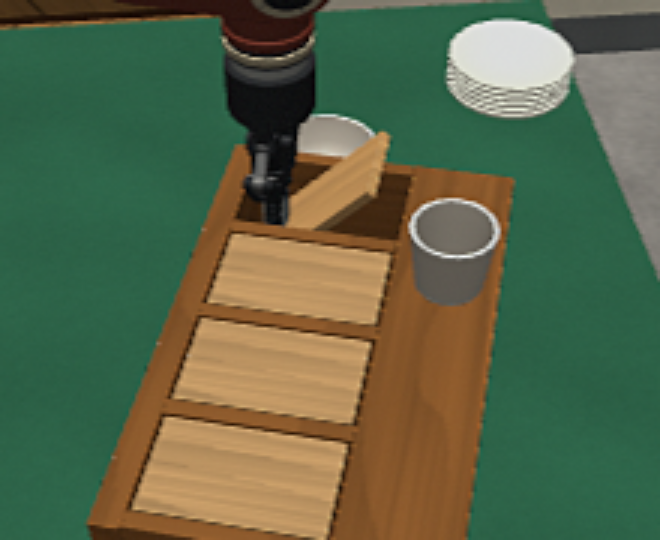

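The crop shows board 1 tipped well open, near end down and far end up at (385,140). The cup hasn't moved. I'll press on to the stop.

Emit:
{"op": "play_rows", "data": {
  "series": [
    [[0,0,-0.003,0,0,0,0],[0,0,-0.003,0,0,0,0],[0,0,-0.002,0,0,0,0],[0,0,0,0,0,0,0]]
  ]
}}

```text
time: 4.25
tool_pos: [0.5747, 0.259, 0.0807]
tool_rot: [-0.0, 0.148, 0.989, -0.0]
contact_force: [-11.2, -3.6, 20.9]
gripper_width: -0.001
grasp_force: 10.8
```

The force jumped to 21 N, which means the board is at its stop. I'll lift straight out, moving slightly back toward the robot.

Emit:
{"op": "play_rows", "data": {
  "series": [
    [[-0.001,0,0.004,0,0,0,0],[-0.003,0.001,0.006,0,0,0,0],[-0.002,0,0.01,0,0,0,0],[0,0,0.02,0,0,0,0],[0,0,0.03,0,0,0,0],[0,0,0.04,0,0,0,0],[-0.03,0,0.04,0,0,0,0],[-0.04,0,0.02,0,0,0,0],[-0.04,0,0,0,0,0,0],[0,0,0,0,0,0,0]]
  ]
}}

```text
time: 5.25
tool_pos: [0.4549, 0.26, 0.2468]
tool_rot: [-0.0, 0.147, 0.989, 0.0]
contact_force: [0.2, 0.4, -0.3]
gripper_width: -0.001
grasp_force: 0.0
```

Run:
```python
from h import *
for n in("side","top"):
    c=manip.grab_frame(n)
    # predicted far-end top edge corners at 0.85 / 0.7 for board 1
    ex=np.array([.957,-.291,0]);ey=np.array([.291,.957,0]);C=np.array([.617,.246,.115])
    for a,col in((.85,(0,0,255)),(.7,(255,0,0))):
        for s in(-1,1):
            X=C+ey*s*.043+ex*(.07*np.cos(a)-.005*np.sin(a))+np.array([0,0,.07*np.sin(a)+.005*np.cos(a)])
            cv2.circle(c["frame"],tuple(np.round(proj(c,X)).astype(int).tolist()),0,col,-1)
    y,x=(60,140) if n=="side" else (80,90)
    cv2.imwrite(f"pics/{n}2.png",cv2.resize(c["frame"][y:y+180,x:x+240],None,fx=3,fy=3,interpolation=0))
print(manip.state()["tool_pos"],manip.state()["contact_force"])
```

```text
[0.45775035 0.25975911 0.24638996] [ 0.13757031 -0.31123834 -0.4606975 ]
```

View pics/side2.png

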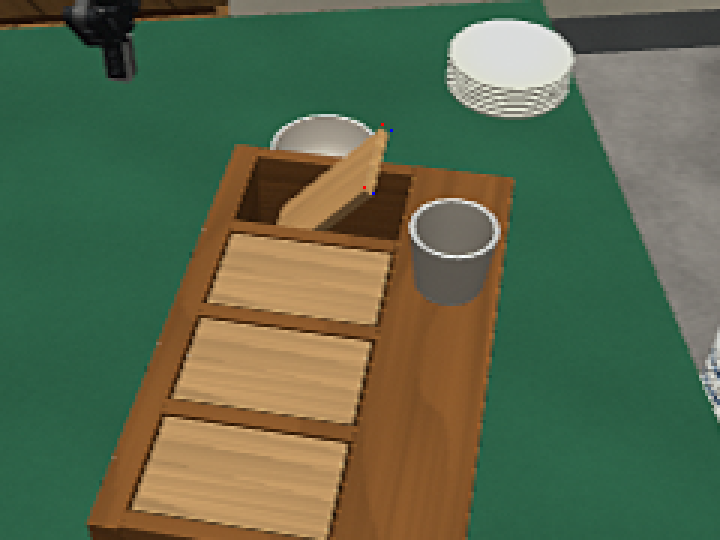

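The red (0.85) and blue (0.70) dots both sit near the raised edge at (385,130), so I'll look closer.

Run:
```python
from h import *
ex=np.array([.957,-.291,0]);ey=np.array([.291,.957,0]);C=np.array([.617,.246,.115])
out=[]
for n in("side","top"):
    c=manip.grab_frame(n)
    f=lambda a,s,r=.07:proj(c,C+ey*s*.043+ex*(r*np.cos(a)-.005*np.sin(a))+np.array([0,0,r*np.sin(a)+.005*np.cos(a)]))
    o=np.round(f(.8,0)).astype(int)-20
    I=cv2.resize(c["frame"][o[1]:o[1]+44,o[0]-4:o[0]+40],None,fx=9,fy=9,interpolation=cv2.INTER_CUBIC)
    for a,col in((.85,(0,0,255)),(.7,(255,0,0))):
        p=[tuple(((f(a,s)-o+[4,0]+.5)*9).astype(int).tolist()) for s in(-1,1)]
        cv2.line(I,*p,col,1)
    out.append(I)
cv2.imwrite("pics/z.png",np.hstack(out))
```

```text
(no output)
```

View pics/z.png

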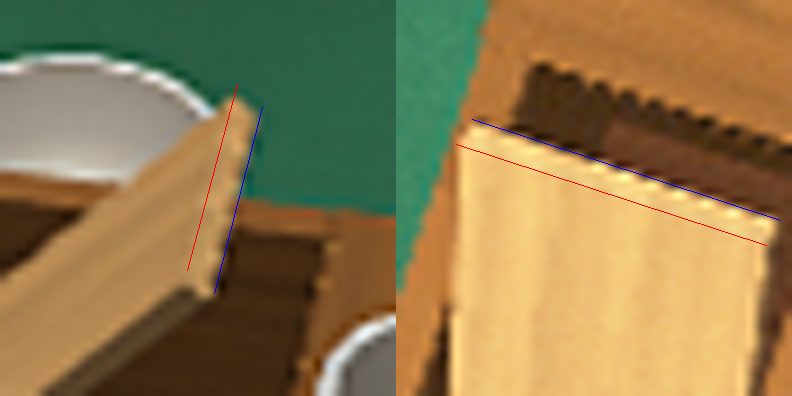

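The strip just inside the blue line is the board's end face. At 0.85 rad its lower edge works out to the same place as the blue 0.70 top-edge line, and that's where the strip ends in both views. So the hatch is at its stop, and the arm is clear.

```bash
python3 -c "
from plant import manip; print(manip.job_done())"
```

```text
the job is handed in; nothing more can be done
None
```

Board 1, the leftmost, is the hatch: I pushed it open to its stop (about 0.85 rad by the camera views), left it open with the arm clear and never touched the cup, bowl or jar, and handed the job in; no verdict came back.

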